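# Press the nozzle home with the jig's sprung slide and let it latch at mid position

### The arm

A 7-joint arm with a two-finger parallel gripper is mounted at the origin on the work surface. World frame = base frame: x ahead of the robot, y to its left, z up, the work surface at z = 0. Lengths are in m, angles in degrees, forces in N, time in s.
With the tool pointing down it reaches from about 0.35 to 0.9 m from the base axis. Payload 8.1 kg.
Tool frame: the origin (TCP) lies at the very end of the fingers, on their centre line; the grasp point (between the pads) lies 19 mm behind it (env.hold_point_z is the z of the grasp point in the tool frame, in m); z points along the fingers, x is the direction in which the jaws open and shut, and the axes are right-handed (so a half turn about z gives the same grasp; the last joint's range is limited). The gripper opens to 92 mm and grips with 3 to 60 N. Pads are 19 mm wide; open, the fingers measure 130 mm over their backs; the gripper's body (75 mm by 190 mm) begins 47 mm behind the grasp point.
Start: joints at [-75.264, 24.895, 1.432, 90.138, -0.665, 64.973, -4.303], TCP at [0.22, 0.585, 0.227] pointing down, gripper open.
Joint ranges: [-149.89, 149.89], [-25.12, 119.58], [-72.63, 75.52], [4.76, 147.25], [-75.54, 255.54], [6.69, 114.76], [-157.13, 157.13]. Speed limits (degrees/s): [127.2, 127.2, 172.46, 172.46, 180, 180, 180].

### API

Orientations are given as [roll, pitch, yaw] about the fixed x, y, z axes, in that order (R = Rz(yaw) Ry(pitch) Rx(roll)).
In Python, from cell import env, optics gives the robot as it stands. The module is installed in compiled form; this text tells all that it offers.
- The arm moves only by the tool play_rows, never from a script. Its argument "series" is a list of rows, each an object of numbers: "fingers": the opening, from -1 (shut) to 1 (fully open), so that 0 is half open; "x", "y", "z": the shift along the tool's x, y, z in cm; "roll": the turn about the tool's z in rad. A call has exactly 8 rows; each row shifts and turns the commanded pose from where the row before left it, along the tool's axes as they then stand; what a row does not reach is not made up. A row lasts 1/10 s, in which the tool goes at most 50 mm and 8.59 degrees, less where a joint would pass 70% of its speed; a pose out of reach is approached as far as the arm can. A call is refused whole if a number of a shift passes 5 or a number of a turn 0.15, either way. A call with a gripper value outside its range is refused whole. The fingers move at their own pace and stop on an object; the grip force is fixed at half the most. Time passes only in rows, so rows that do not move let the fingers close, or fill a call up. It gives the time, the measured TCP pose, the force and the opening at its end, in the units of the state.
- env.read_state(): the state, without advancing time (a new reading comes with each control period).
- optics.capture(name): name is "side" or "top"; returns a dict with "color" (420x560x3 uint8, blue, green, red), "depth" (420x560 float32, m along the optical axis (not along the pixel's ray), 0 where there is no reading), "intrinsics" (3x3 intrinsics, pixels), "dist_coeffs" ([k1, k2, p1, p2, k3] as OpenCV has them; the pictures are not rectified), "R" (3x3) and "t" (3): a world point X has camera coordinates R X + t. Camera axes: x right, y down, z forward; pixel columns grow to the right and rows downward; lengths in m; the calibration is good to about 2 mm. A picture is of the moment at which its call begins.
- env.hand_in(): hands the job in, once; it reports no verdict.
The state is a dict: "time_s": time; "joint_positions": joint angles; "dq": joint speeds; "joint_efforts": joint torques, N m; "tcp_pos": TCP position; "eef_rot": TCP orientation; "force": force on the tool from outside, world axes, zero at the start; "ft_torque": the same for the moment, N m; "gripper_width": finger opening in m.
Only numpy, scipy, OpenCV 4.12 (cv2) and the standard library are available. Lean on these libraries where they do the work, as an engineer would, in place of code of your own. Each camera call takes 0.05 s, during which the arm holds its last target.

### The job

With your fingertips, push the upright plate of the jig's sprung steel slide all the way in to its stop, so that the front of the slide presses the white nozzle home onto the neck of the clamped pink hairdryer shell; then back off so that the slide springs back and its stop pin latches against the pawl at mid position, and leave it there. Only push: grasp or lift nothing and do not touch the nozzle itself, and leave the spare nozzle, the mirror frame and the torsion spring where they lie.

Things in the scene. Friction and masses are not known exactly. Their poses are not given: they have to be found in the camera images.
- jig: Jig fixed on the bench: aluminium base plate 395 x 120 x 12 mm, x -150 to +245 mm in its own frame. Origin at bench height on its centre line, z up; +x is the way the slide is pushed in. Slide sticks out past the -x end; the pawl is on the +y side of the slide; then nozzle rails; then the shell held by a toggle clamp (x 135 to 240 mm, 175 mm high). All at x below 60 mm is lower than 75 mm.
- push_face (a point): Middle of the outer (jig -x) face of the slide's upright steel push plate: push here along jig +x. 50 mm above the bench; plate 50 mm wide, 8 mm thick, from 14 to 74 mm above the bench. Moves with the slide; at jig x -190 mm when the slide is out. The bench beyond it (further to jig -x) is free for 150 mm along the centre line.
- stop_pin (a point): Top of the stop pin, 8 mm thick, upright on the slide, 42 mm above the bench. Pushed in, it swings the sprung pawl aside and passes its end within 30 mm of travel. Let go after that, the slide comes back until the pin rests against the pawl's end, at mid position.
- slide (a joint): Travel of the slide along jig +x in m: 0 = sprung fully out (start), 0.044 = fully in, against its stop, about 0.022 = latched at mid position, where it stays. A spring presses it outward all the time: about 5 N at 0, 10 N at the stop, plus 1 to 2 N for the pawl and slow motion.
- neck (a point): End of the pink shell's neck, on its axis, 34 mm above the bench, at jig x 61 mm; the neck is 34 mm wide, 30 mm high and 19 mm long, pointing to jig -x. The shell's barrel behind it is 50 mm thick, its top 62 mm above the bench.
- nozzle_center (a point): Centre of the loose white plastic nozzle between the jig's rails: 52 mm long, 46 wide, 44 high, about 30 g. Its mouth (15 mm from the centre) faces the shell, its flat outlet (37 mm from the centre) the slide. 34 mm above the bench; starts at jig x 23 to 31 mm, is home at about 63 mm.
- spare_nozzle: Bystander: an identical white nozzle standing on its mouth beside the jig, loose, about 52 mm high; origin at its underside.
- mirror_frame: Bystander: lavender plastic hand-mirror frame lying flat and loose beside the jig, an oval ring about 114 x 94 mm with a 70 mm handle, 10 mm thick; origin at the centre of the oval, on the bench.
- torsion_spring: Bystander: small chromed steel torsion spring lying loose beside the jig, coil 18 mm across and 12 mm high with two legs of 27 mm; origin under the coil.
- nozzle: The same white nozzle as nozzle_center: its origin, at the middle of the sleeve's underside, 22 mm below that point.

How it is judged (in metres and radians):
On the way, in this order (a step that is already met when the one before it is completed fails the run):
1. the slide is pushed fully in by the fingers and the nozzle is home on the neck (value of joint slide above 0.04 m and x of nozzle_center in the frame of jig above 0.0585 m and contact force between the fingers and slide above 1 N), for 0.1 s.
2. the slide is let go and has latched at mid position (value of joint slide between 0.018 and 0.026 m and contact force between each of the arm, the fingers and slide below 0.2 N), for 0.3 s.
At the end, for the whole second after the job is handed in: The slide rests latched at 18 to 26 mm of its 44 mm travel, the nozzle lies home on the shell's neck (its centre beyond 58.5 mm along the jig's x) and at rest, and the spare nozzle, mirror frame and torsion spring are within 15 mm of where they were (value of joint slide between 0.018 and 0.026 m and velocity of joint slide between -0.01 and 0.01 m/s and x of nozzle_center in the frame of jig above 0.0585 m and z of nozzle_center in the frame of jig below 0.04 m and linear speed of nozzle below 0.02 m/s and distance of each of spare_nozzle, mirror_frame, torsion_spring from where it was at the start of the episode below 0.015 m); the robot touches nothing.
It fails at once if a bystander is moved or lifted by more than 15 mm (distance of any of spare_nozzle, mirror_frame, torsion_spring from where it was at the start of the episode above 0.015 m).
It fails at once if the nozzle is lifted (z of nozzle_center in the frame of jig above 0.046 m).
It fails at once if the robot touches the nozzle itself (contact force between any of the fingers, the arm and nozzle above 0.5 N).
It also fails if it takes over 32 s, if anything falls off the work surface, if the arm or the gripper's body presses on something with over 40 N, if the wrist force passes 120 N, or if a joint passes its speed limit or range.

## Working session

There is one attempt and no reset: what is moved stays moved. The work goes in short steps, Python scripts to look and compute and a tool call to move; the robot and the scene stay as the last step left them, time stands still between calls to the robot, and variables do not carry over. Pictures are saved under pics/ and viewed, and the job is handed in when it is done.

Besides the shell and the picture viewer there is one more tool, called after ">>>" as name(argument=value, ...), one argument or row to a line, values as JSON. play_rows: Moves the arm, as the interface text tells. Its arguments: {"type":"object","properties":{"series":{"type":"array","items":{"type":"object","properties":{"fingers":{"type":"number"},"x":{"type":"number"},"y":{"type":"number"},"z":{"type":"number"},"roll":{"type":"number"}}}}},"required":["series"]}

```bash
mkdir -p pics
python3 - <<'E'
from cell import env, optics
import cv2,numpy as np,pickle
s=env.read_state()
for k,v in s.items(): print(k,np.round(v,4))
for n in("top","side"):
    c=optics.capture(n); pickle.dump(c,open(n+"0.pkl","wb")); cv2.imwrite(f"pics/{n}0.png",c["color"])
    print(n,c["intrinsics"],c["dist_coeffs"],c["R"],c["t"])
E
```

```text
time_s 0.0
joint_positions [-75.2627  24.9341   1.4303  90.1879  -0.6641  64.9744  -4.3019]
dq [ 0.0259 -0.071  -0.0409 -0.0278 -0.0528 -0.0521  0.0756]
joint_efforts [ 1.10000e-03 -6.67830e+01  9.85000e-01 -3.14459e+01 -6.07000e-02
  4.27000e-02  1.00000e-04]
tcp_pos [0.2199 0.5845 0.226 ]
eef_rot [1.799918e+02 8.770000e-02 6.938190e+01]
force [ 0.1614  0.7329 -0.2642]
ft_torque [ 0.0362 -0.0124 -0.0178]
gripper_width 0.0918
top [[391.70514243   0.         275.15168494]
 [  0.         391.70514243 208.16375829]
 [  0.           0.           1.        ]] [-0.05517037  0.          0.          0.          0.        ] [[-0.18518413 -0.98270131  0.00222946]
 [-0.96032868  0.18048584 -0.21258806]
 [ 0.20850818 -0.04150895 -0.97713937]] [0.13084476 0.54705061 0.59334589]
side [[544.26112454   0.         272.94818549]
 [  0.         544.26112454 207.55856234]
 [  0.           0.           1.        ]] [-0.14076201  0.          0.          0.          0.        ] [[ 0.81138623 -0.58432611  0.01467623]
 [-0.44044704 -0.62771908 -0.64185291]
 [ 0.38426396  0.51432651 -0.76668732]] [-0.43905181  0.31748453  0.56338309]
```

View pics/top0.png

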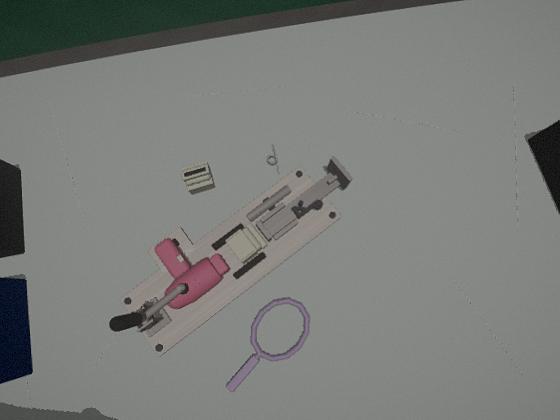

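View pics/side0.png

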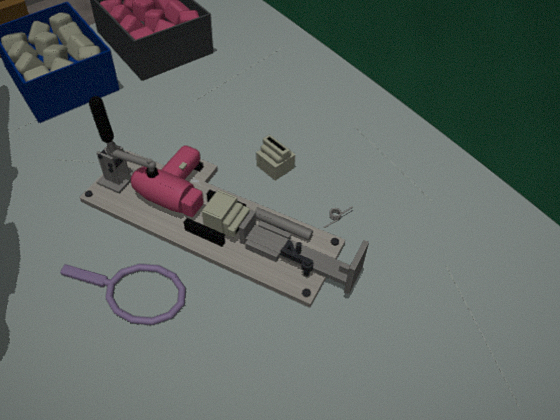

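```bash
cat > h.py <<'E'
import cv2,numpy as np,pickle
def cloud(c):
    h,w=c["depth"].shape
    uv=np.stack(np.meshgrid(np.arange(w),np.arange(h)),-1).reshape(-1,1,2).astype(np.float64)
    n=cv2.undistortPoints(uv,c["intrinsics"],c["dist_coeffs"]).reshape(h,w,2)
    d=c["depth"][...,None].astype(float)
    P=np.concatenate([n*d,d],-1)
    return (P-c["t"])@c["R"]
def ray(c,uv,z):
    n=cv2.undistortPoints(np.array(uv,float).reshape(-1,1,2),c["intrinsics"],c["dist_coeffs"]).reshape(-1,2)
    d=np.c_[n,np.ones(len(n))]@c["R"]; o=-c["R"].T@c["t"]
    return o+d*((z-o[2])/d[:,2])[:,None]
def proj(c,X):
    return cv2.projectPoints(np.array(X,float).reshape(-1,1,3),cv2.Rodrigues(c["R"])[0],c["t"],c["intrinsics"],c["dist_coeffs"])[0].reshape(-1,2)
E
python3 - <<'E'
from h import *
for n in("top","side"):
    c=pickle.load(open(n+"0.pkl","rb")); W=cloud(c); ok=c["depth"]>0
    print(n,"cam",-c["R"].T@c["t"], "bench z",np.median(W[...,2][ok]))
    m=(ok&(W[...,2]>0.007)&(W[...,2]<0.017)).astype(np.uint8)
    m=cv2.morphologyEx(m,cv2.MORPH_OPEN,np.ones((3,3)))
    k,l,st,ce=cv2.connectedComponentsWithStats(m)
    for i in range(1,k):
        if st[i,4]>150: 
            p=W[l==i][:,:2].astype(np.float32); print(st[i],cv2.minAreaRect(p),cv2.boxPoints(cv2.minAreaRect(p)).round(3).tolist())
    z=np.clip(W[...,2]*1000/180*255,0,255).astype(np.uint8); z[~ok]=0
    cv2.imwrite(f"pics/{n}_z.png",cv2.applyColorMap(z,cv2.COLORMAP_JET))
    x0,y0=(250,130) if n=="top" else (240,190)
    cv2.imwrite(f"pics/{n}_crop.png",cv2.resize(c["color"][y0:y0+110,x0:x0+140],None,fx=5,fy=5,interpolation=cv2.INTER_CUBIC))
E
```

```text
top cam [0.42586129 0.05447559 0.69578634] bench z 0.000364944166704108
[535 148  25  56 220] ((0.5400459170341492, -0.48898324370384216), (0.11174757778644562, 0.004958292469382286), 5.890070915222168) [[0.48399999737739563, -0.492000013589859], [0.48500001430511475, -0.4970000088214874], [0.5960000157356262, -0.4860000014305115], [0.5950000286102295, -0.48100000619888306]]
[ 143  168  198  188 7739] ((0.5176497101783752, 0.12380420416593552), (0.15983155369758606, 0.3957505524158478), 26.499221801757812) [[0.3580000102519989, 0.26499998569488525], [0.5339999794960022, -0.08900000154972076], [0.6769999861717224, -0.017999999225139618], [0.5009999871253967, 0.3370000123977661]]
[ 121  247   53   65 1251] ((0.48100441694259644, 0.2626102566719055), (0.06600348651409149, 0.1143573671579361), 52.920902252197266) [[0.41499999165534973, 0.2709999978542328], [0.5070000290870667, 0.20200000703334808], [0.546999990940094, 0.2540000081062317], [0.45500001311302185, 0.3230000138282776]]
[ 226  298   83   94 1299] ((0.33879563212394714, 0.0796152651309967), (0.0900232344865799, 0.18360218405723
[... 1695 characters left out ...]
158142], [0.6029999852180481, 0.052000001072883606], [0.5649999976158142, 0.125]]
[288 217  57  41 883] ((0.6077640652656555, -0.0014575943350791931), (0.03960409015417099, 0.0911029651761055), 26.353940963745117) [[0.5699999928474426, 0.03099999949336052], [0.6100000143051147, -0.050999999046325684], [0.6460000276565552, -0.032999999821186066], [0.6050000190734863, 0.04800000041723251]]
[  61  263  125   61 1834] ((0.3400554358959198, 0.07792127132415771), (0.09216220676898956, 0.1803198903799057), 51.59577941894531) [[0.2409999966621399, 0.09799999743700027], [0.38199999928474426, -0.014000000432133675], [0.4390000104904175, 0.057999998331069946], [0.2980000078678131, 0.17000000178813934]]
```

View pics/top_crop.png

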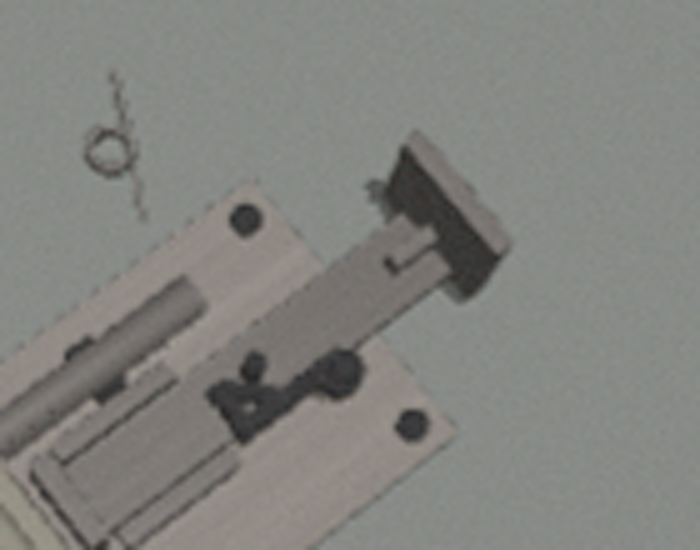

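View pics/side_crop.png

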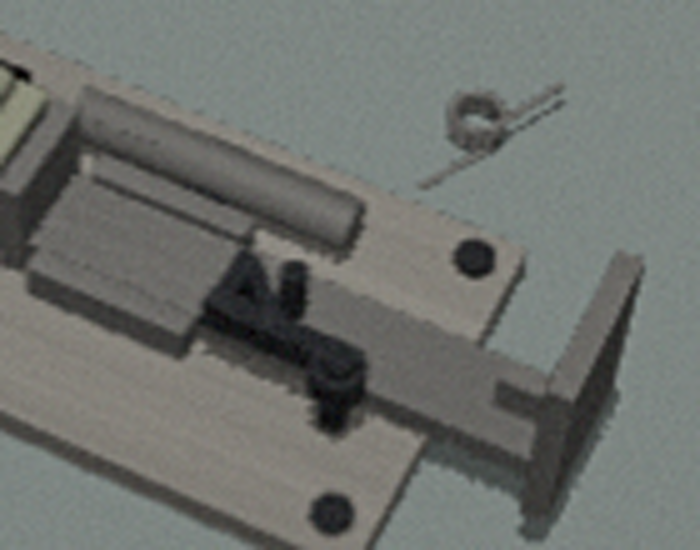

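Run:
```python
from h import *
t=pickle.load(open("top0.pkl","rb")); s=pickle.load(open("side0.pkl","rb"))
# base corners z=.012 : top crop
a=ray(t,[[250+252/5,130+180/5],[250+457/5,130+430/5]],.012);print("base -x corners top",a.round(4))
a=ray(s,[[240+525/5,190+253/5]],.012);print("side",a.round(4))
a=ray(t,[[250+415/5,130+131/5],[250+512/5,130+243/5]],.074);print("plate outer top corners",a.round(4),a.mean(0))
a=ray(s,[[240+643/5,190+260/5],[240+560/5,190+400/5]],.074);print("side",a.round(4))
for c in(t,s):
    W=cloud(c);ok=c["depth"]>0
    m=ok&(W[...,2]>.066)&(W[...,2]<.08)&(W[...,0]>.55)&(W[...,0]<.66)&(W[...,1]<-.05)&(W[...,1]>-.15)
    p=W[m];print(m.sum(),p.mean(0),cv2.minAreaRect(p[:,:2].astype(np.float32)))
    for ang in(116.2,116.4,116.6):
      u=np.array([np.cos(np.radians(ang)),np.sin(np.radians(ang))]);v=np.array([-u[1],u[0]])
      m=ok&(W[...,2]>.009)&(W[...,2]<.015);p=W[m][:,:2];q=np.c_[p@u,p@v]
      print(ang,np.percentile(q[(abs(q[:,0]-0)<.6)],[1,99],axis=0).round(4).tolist())
# model check: project
ang=np.radians(116.4);u=np.array([np.cos(ang),np.sin(ang),0]);v=np.array([-u[1],u[0],0])
O=np.array([.534,-.0895,0])-.06*v+.15*u
print("O",O)
J=lambda x,y,z:O+x*u+y*v+np.array([0,0,z])
for n,c in(("top",t),("side",s)):
    im=cv2.resize(c["color"],None,fx=3,fy=3,interpolation=cv2.INTER_CUBIC)
    def poly(P):
        q=(proj(c,[J(*p) for p in P])*3+1).round().astype(int);cv2.polylines(im,[q.reshape(-1,1,2)],True,(0,255,0),1)
    poly([(-.15,-.06,.012),(.245,-.06,.012),(.245,.06,.012),(-.15,.06,.012)])
    poly([(-.19,-.025,.014),(-.19,.025,.014),(-.19,.025,.074),(-.19,-.025,.074)])
    poly([(-.19,-.025,.074),(-.19,.025,.074),(-.182,.025,.074),(-.182,-.025,.074)])
    x0,y0=(100,140) if n=="top" else(70,150)
    cv2.imwrite(f"pics/{n}_m.png",im[y0*3:y0*3+600,x0*3:x0*3+ 800])
```

```text
base -x corners top [[ 0.6409 -0.0346  0.012 ]
 [ 0.5359 -0.088   0.012 ]]
side [[ 0.6443 -0.0346  0.012 ]]
plate outer top corners [[ 0.6283 -0.0838  0.074 ]
 [ 0.5842 -0.107   0.074 ]] [ 0.60621364 -0.09539526  0.074     ]
side [[ 0.6322 -0.085   0.074 ]
 [ 0.5858 -0.1054  0.074 ]]
164 [ 0.60536276 -0.09192572  0.07334102] ((0.6051400303840637, -0.0926729142665863), (0.04935227707028389, 0.008651533164083958), 24.877437591552734)
116.2 [[-0.3109, -0.7817], [0.2343, -0.3196]]
116.4 [[-0.3126, -0.7823], [0.2321, -0.3191]]
116.6 [[-0.3144, -0.7828], [0.2299, -0.3187]]
252 [ 0.6054368  -0.09473133  0.07409775] ((0.6074746251106262, -0.09317132085561752), (0.051709774881601334, 0.008492189459502697), 26.665430068969727)
116.2 [[-0.3149, -0.8469], [0.2672, -0.3147]]
116.4 [[-0.3167, -0.8474], [0.2645, -0.3143]]
116.6 [[-0.3184, -0.8478], [0.2623, -0.3139]]
O [0.52104743 0.07153487 0.        ]
```

View pics/top_m.png

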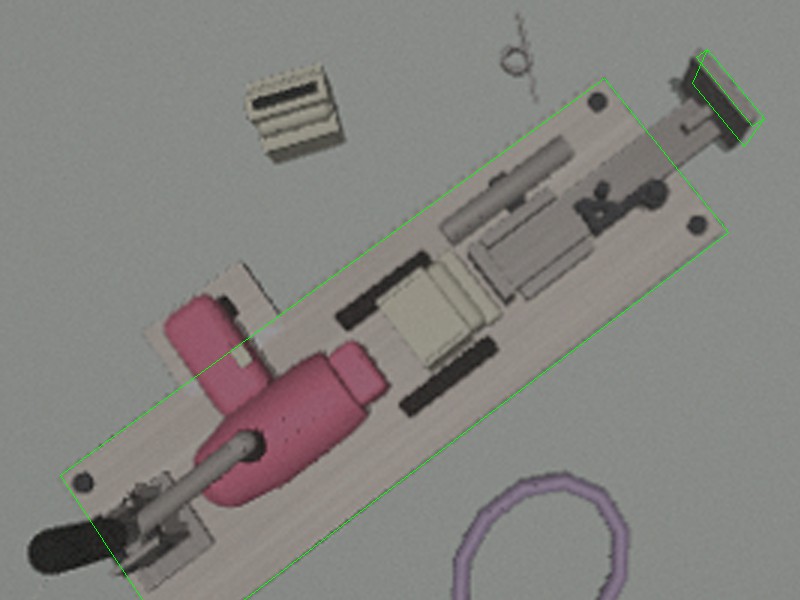

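View pics/side_m.png

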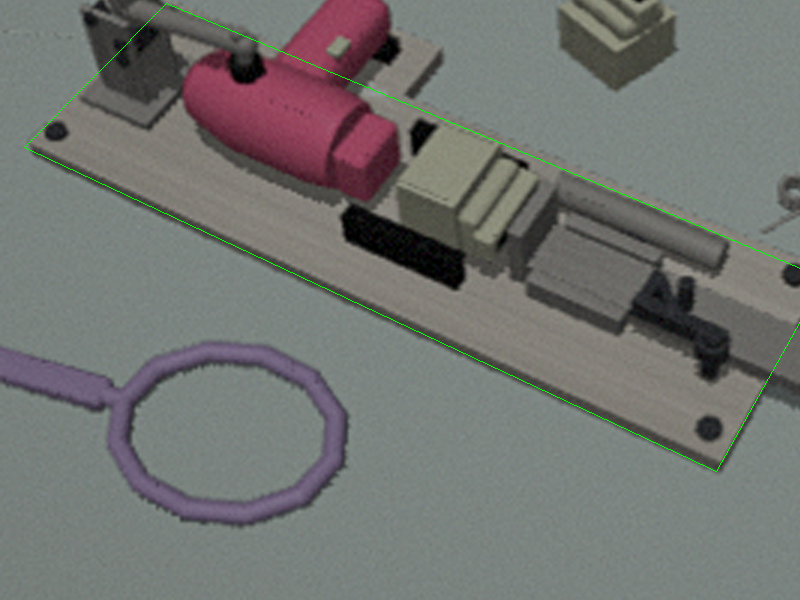

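>>> play_rows(
  series=[
    {"fingers": -1, "z": -1, "roll": 0.15},
    {"fingers": -1, "z": -1, "roll": 0.15},
    {"fingers": -1, "z": -1, "roll": 0.15},
    {"fingers": -1, "z": -1, "roll": 0.15},
    {"fingers": -1, "z": -1, "roll": 0.15},
    {"fingers": -1, "y": 1},
    {"fingers": -1, "y": 2},
    {"fingers": -1, "y": 2},
  ],
)

```text
schema error: expected keys fingers, x, y, z, roll
```

>>> play_rows(
  series=[
    {"fingers": -1, "x": 0, "y": 0, "z": -1, "roll": 0.15},
    {"fingers": -1, "x": 0, "y": 0, "z": -1, "roll": 0.15},
    {"fingers": -1, "x": 0, "y": 0, "z": -1, "roll": 0.15},
    {"fingers": -1, "x": 0, "y": 0, "z": -1, "roll": 0.15},
    {"fingers": -1, "x": 0, "y": 0, "z": -1, "roll": 0.15},
    {"fingers": -1, "x": 0, "y": 1, "z": 0, "roll": 0},
    {"fingers": -1, "x": 0, "y": 2, "z": 0, "roll": 0},
    {"fingers": -1, "x": 0, "y": 2, "z": 0, "roll": 0},
  ],
)

```text
time_s: 0.9
tcp_pos: [0.2426, 0.5388, 0.2757]
eef_rot: [179.9, 0.0, 26.7]
force: [-0.5, -0.3, -0.8]
gripper_width: 0.0324
```

>>> play_rows(
  series=[
    {"fingers": -1, "x": 0.2, "y": 3.3, "z": 0, "roll": 0},
    {"fingers": -1, "x": 0.2, "y": 3.3, "z": 0, "roll": 0},
    {"fingers": -1, "x": 0.2, "y": 3.3, "z": 0, "roll": 0},
    {"fingers": -1, "x": 0.2, "y": 3.3, "z": 0, "roll": 0},
    {"fingers": -1, "x": 0.2, "y": 3.3, "z": 0, "roll": 0},
    {"fingers": -1, "x": 0.2, "y": 3.3, "z": 0, "roll": 0},
    {"fingers": -1, "x": 0.2, "y": 3.3, "z": 0, "roll": 0},
    {"fingers": -1, "x": 0.2, "y": 3.3, "z": 0, "roll": 0},
  ],
)

```text
time_s: 1.7
tcp_pos: [0.3743, 0.3085, 0.276]
eef_rot: [180.0, 0.0, 26.7]
force: [0.3, -0.5, 0.4]
gripper_width: 0.0003
```

>>> play_rows(
  series=[
    {"fingers": -1, "x": 0.2, "y": 3.3, "z": 0, "roll": 0},
    {"fingers": -1, "x": 0.2, "y": 3.3, "z": 0, "roll": 0},
    {"fingers": -1, "x": 0.2, "y": 3.3, "z": 0, "roll": 0},
    {"fingers": -1, "x": 0.2, "y": 3.3, "z": 0, "roll": 0},
    {"fingers": -1, "x": 0.2, "y": 3.3, "z": 0, "roll": 0},
    {"fingers": -1, "x": 0.2, "y": 3.3, "z": 0, "roll": 0},
    {"fingers": -1, "x": 0.2, "y": 3.3, "z": 0, "roll": 0},
    {"fingers": -1, "x": 0.2, "y": 3.3, "z": 0, "roll": 0},
  ],
)

```text
time_s: 2.5
tcp_pos: [0.5056, 0.0795, 0.2761]
eef_rot: [-180.0, 0.1, 26.7]
force: [0.3, 1.0, 0.5]
gripper_width: 0.0004
```

>>> play_rows(
  series=[
    {"fingers": -1, "x": 0.1, "y": 3.5, "z": 0, "roll": 0},
    {"fingers": -1, "x": 0.1, "y": 3.5, "z": 0, "roll": 0},
    {"fingers": -1, "x": 0.1, "y": 3.5, "z": 0, "roll": 0},
    {"fingers": -1, "x": 0.1, "y": 3.5, "z": 0, "roll": 0},
    {"fingers": -1, "x": 0.1, "y": 3.5, "z": 0, "roll": 0},
    {"fingers": -1, "x": 0.1, "y": 3.5, "z": 0, "roll": 0},
    {"fingers": -1, "x": 0.1, "y": 3.5, "z": 0, "roll": 0},
    {"fingers": -1, "x": 0.1, "y": 2.5, "z": 0, "roll": 0},
  ],
)

```text
time_s: 3.3
tcp_pos: [0.6325, -0.1599, 0.2757]
eef_rot: [-180.0, 0.1, 26.6]
force: [-1.0, 0.4, -0.0]
gripper_width: 0.0003
```

Run:
```python
from cell import env
import numpy as np
from h import *
s=env.read_state();print(s["time_s"],np.round(s["tcp_pos"],4),np.round(s["eef_rot"],2),np.round(s["joint_positions"],1))
a=np.radians(s["eef_rot"][2]);p=np.array(s["tcp_pos"][:2]);f=np.array([.606,-.0972])
d=f-p;print("tool x,y to face",d@[np.cos(a),np.sin(a)],d@[np.sin(a),-np.cos(a)])
```

```text
3.3 [ 0.6325 -0.1599  0.2757] [-1.800e+02  1.000e-01  2.658e+01] [-11.7  27.8  33.4  83.7 -15.5  73.3  49.7]
tool x,y to face 0.004390640746707349 -0.06796466173557074
```

>>> play_rows(
  series=[
    {"fingers": -1, "x": 0.2, "y": 0, "z": 3, "roll": 0},
    {"fingers": -1, "x": 0.2, "y": 0, "z": 3.5, "roll": 0},
    {"fingers": -1, "x": 0, "y": 0, "z": 3.5, "roll": 0},
    {"fingers": -1, "x": 0, "y": 0, "z": 3.5, "roll": 0},
    {"fingers": -1, "x": 0, "y": 0, "z": 3.5, "roll": 0},
    {"fingers": -1, "x": 0, "y": 0, "z": 3, "roll": 0},
    {"fingers": -1, "x": 0, "y": 0, "z": 2.5, "roll": 0},
    {"fingers": -1, "x": 0, "y": 0, "z": 1.2, "roll": 0},
  ],
)

```text
time_s: 4.1
tcp_pos: [0.6341, -0.155, 0.0367]
eef_rot: [-179.8, 0.2, 26.6]
force: [0.5, 0.9, -0.2]
gripper_width: 0.0004
```

```bash
cat > look.py <<'E'
import sys
from cell import env,optics
from h import *
s=env.read_state();print(s["time_s"],np.round(s["tcp_pos"],4),np.round(s["eef_rot"],2),np.round(s["force"],2))
a=np.radians(s["eef_rot"][2]);p=np.array(s["tcp_pos"][:2]);f=np.array([.606,-.0972])
d=f-p;print("tool x,y to initial face",d@[np.cos(a),np.sin(a)],d@[np.sin(a),-np.cos(a)])
for n,x0,y0 in(("top",210,130),("side",180,150)):
    c=optics.capture(n);pickle.dump(c,open(f"{n}{sys.argv[1]}.pkl","wb"))
    cv2.imwrite(f"pics/{n}{sys.argv[1]}.png",cv2.resize(c["color"][y0:y0+150,x0:x0+200],None,fx=4,fy=4,interpolation=cv2.INTER_CUBIC))
E
python3 look.py 1
```

```text
4.1 [ 0.6341 -0.155   0.0367] [-179.84    0.22   26.61] [ 0.55  0.87 -0.24]
tool x,y to initial face 0.0007670437396558236 -0.06421747379208795
```

View pics/top1.png

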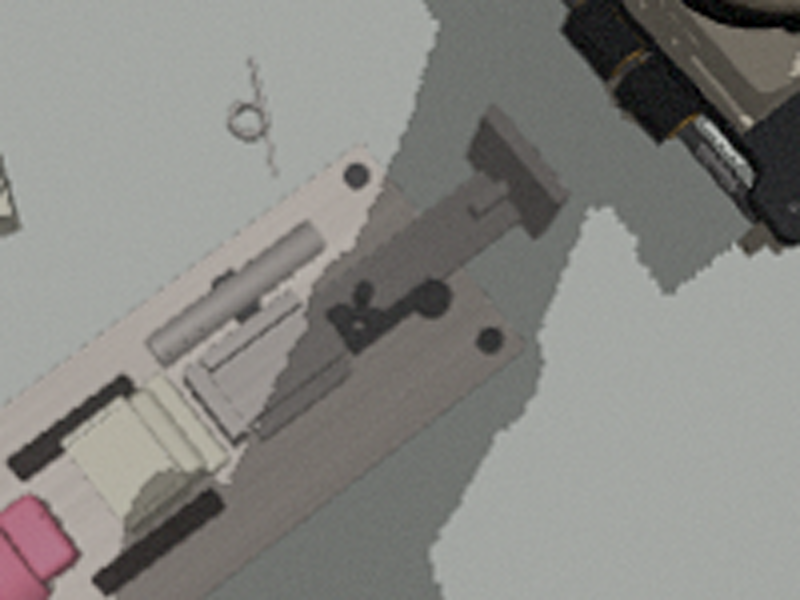

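View pics/side1.png

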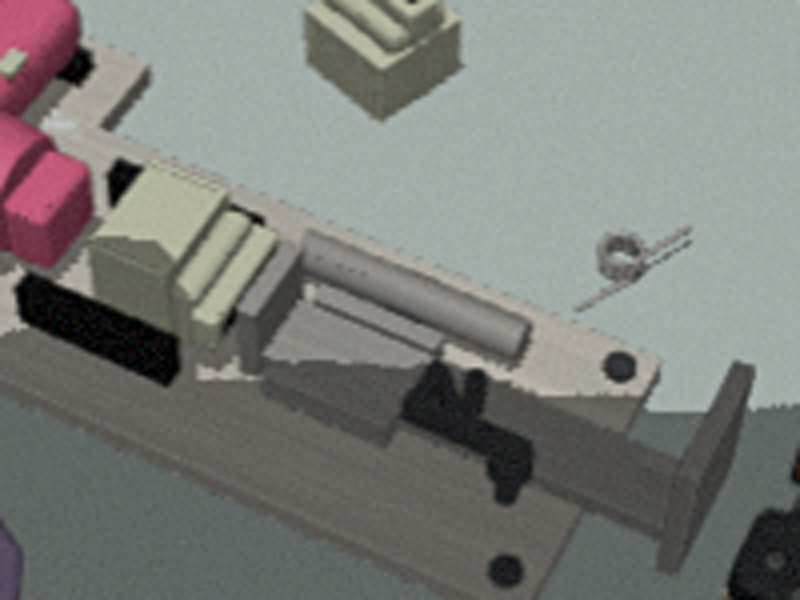

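The pictures show the push plate free at about (520,170) in top1, with the shut gripper waiting behind it. I'll approach first, then push slowly.

>>> play_rows(
  series=[
    {"fingers": -1, "x": 0, "y": -0.8, "z": 0, "roll": 0},
    {"fingers": -1, "x": 0, "y": -0.8, "z": 0, "roll": 0},
    {"fingers": -1, "x": 0, "y": -0.8, "z": 0, "roll": 0},
    {"fingers": -1, "x": 0, "y": -0.8, "z": 0, "roll": 0},
    {"fingers": -1, "x": 0, "y": -0.8, "z": 0, "roll": 0},
    {"fingers": -1, "x": 0, "y": -0.5, "z": 0, "roll": 0},
    {"fingers": -1, "x": 0, "y": -0.4, "z": 0, "roll": 0},
    {"fingers": -1, "x": 0, "y": -0.3, "z": 0, "roll": 0},
  ],
)

```text
time_s: 5.0
tcp_pos: [0.6134, -0.1081, 0.0398]
eef_rot: [180.0, -0.0, 26.4]
force: [0.6, -0.1, -0.3]
gripper_width: 0.0002
```

>>> play_rows(
  series=[
    {"fingers": -1, "x": 0, "y": -0.3, "z": 0, "roll": 0},
    {"fingers": -1, "x": 0, "y": -0.3, "z": 0, "roll": 0},
    {"fingers": -1, "x": 0, "y": -0.3, "z": 0, "roll": 0},
    {"fingers": -1, "x": 0, "y": -0.3, "z": 0, "roll": 0},
    {"fingers": -1, "x": 0, "y": -0.3, "z": 0, "roll": 0},
    {"fingers": -1, "x": 0, "y": -0.3, "z": 0, "roll": 0},
    {"fingers": -1, "x": 0, "y": -0.3, "z": 0, "roll": 0},
    {"fingers": -1, "x": 0, "y": -0.3, "z": 0, "roll": 0},
  ],
)

```text
time_s: 5.8
tcp_pos: [0.6039, -0.0895, 0.0399]
eef_rot: [179.8, -0.1, 26.3]
force: [4.3, -7.2, -5.1]
gripper_width: 0.0004
```

```bash
python3 look.py 2
```

```text
5.8 [ 0.6039 -0.0895  0.0399] [ 1.7977e+02 -5.0000e-02  2.6310e+01] [ 4.32 -7.23 -5.07]
tool x,y to initial face -0.001580306669793785 0.007860620979576936
```

View pics/side2.png

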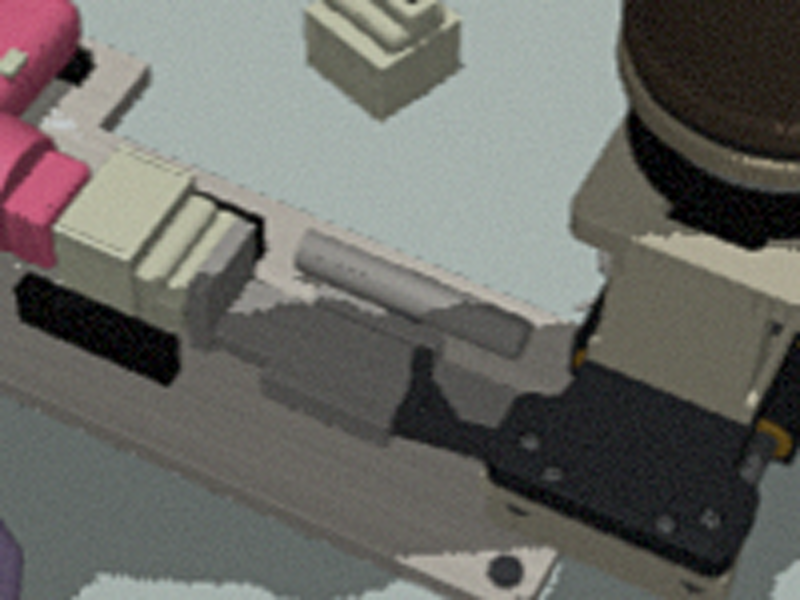

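>>> play_rows(
  series=[
    {"fingers": -1, "x": 0, "y": -0.3, "z": 0, "roll": 0},
    {"fingers": -1, "x": 0, "y": -0.3, "z": 0, "roll": 0},
    {"fingers": -1, "x": 0, "y": -0.3, "z": 0, "roll": 0},
    {"fingers": -1, "x": 0, "y": -0.3, "z": 0, "roll": 0},
    {"fingers": -1, "x": 0, "y": -0.3, "z": 0, "roll": 0},
    {"fingers": -1, "x": 0, "y": -0.3, "z": 0, "roll": 0},
    {"fingers": -1, "x": 0, "y": -0.2, "z": 0, "roll": 0},
    {"fingers": -1, "x": 0, "y": -0.1, "z": 0, "roll": 0},
  ],
)

```text
time_s: 6.7
tcp_pos: [0.5947, -0.0712, 0.04]
eef_rot: [179.7, -0.1, 26.3]
force: [4.7, -9.3, -4.9]
gripper_width: 0.0003
```

```bash
python3 look.py 3
```

```text
6.7 [ 0.5947 -0.0712  0.04  ] [ 1.7973e+02 -5.0000e-02  2.6290e+01] [ 4.72 -9.31 -4.86]
tool x,y to initial face -0.0014027369155429404 0.028341528621799384
```

View pics/side3.png

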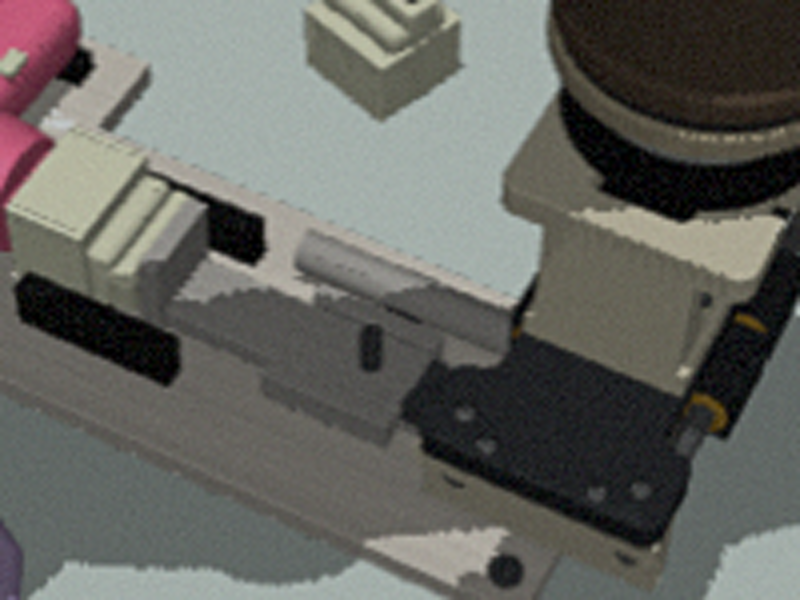

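>>> play_rows(
  series=[
    {"fingers": -1, "x": 0, "y": -0.1, "z": 0, "roll": 0},
    {"fingers": -1, "x": 0, "y": -0.1, "z": 0, "roll": 0},
    {"fingers": -1, "x": 0, "y": -0.1, "z": 0, "roll": 0},
    {"fingers": -1, "x": 0, "y": -0.1, "z": 0, "roll": 0},
    {"fingers": -1, "x": 0, "y": -0.1, "z": 0, "roll": 0},
    {"fingers": -1, "x": 0, "y": -0.1, "z": 0, "roll": 0},
    {"fingers": -1, "x": 0, "y": 0, "z": 0, "roll": 0},
    {"fingers": -1, "x": 0, "y": 0, "z": 0, "roll": 0},
  ],
)

```text
time_s: 7.6
tcp_pos: [0.5928, -0.0674, 0.0401]
eef_rot: [179.6, -0.1, 26.2]
force: [6.6, -13.5, -7.6]
gripper_width: 0.0001
```

```bash
python3 look.py 4
```

```text
7.6 [ 0.5928 -0.0674  0.0401] [ 1.7959e+02 -9.0000e-02  2.6220e+01] [  6.6  -13.47  -7.6 ]
tool x,y to initial face -0.0013457769947379647 0.03250311541763489
```

>>> play_rows(
  series=[
    {"fingers": -1, "x": 0, "y": -0.1, "z": 0, "roll": 0},
    {"fingers": -1, "x": 0, "y": -0.1, "z": 0, "roll": 0},
    {"fingers": -1, "x": 0, "y": -0.1, "z": 0, "roll": 0},
    {"fingers": -1, "x": 0, "y": -0.1, "z": 0, "roll": 0},
    {"fingers": -1, "x": 0, "y": -0.1, "z": 0, "roll": 0},
    {"fingers": -1, "x": 0, "y": 0, "z": 0, "roll": 0},
    {"fingers": -1, "x": 0, "y": 0, "z": 0, "roll": 0},
    {"fingers": -1, "x": 0, "y": 0, "z": 0, "roll": 0},
  ],
)

```text
time_s: 8.5
tcp_pos: [0.5928, -0.0674, 0.0404]
eef_rot: [179.2, -0.2, 26.1]
force: [14.7, -24.9, -19.2]
gripper_width: 0.0006
```

```bash
python3 look.py 5
```

```text
8.5 [ 0.5928 -0.0674  0.0404] [179.19  -0.19  26.07] [ 14.67 -24.91 -19.24]
tool x,y to initial face -0.0012481723689496433 0.03252624233807973
```

View pics/side5.png

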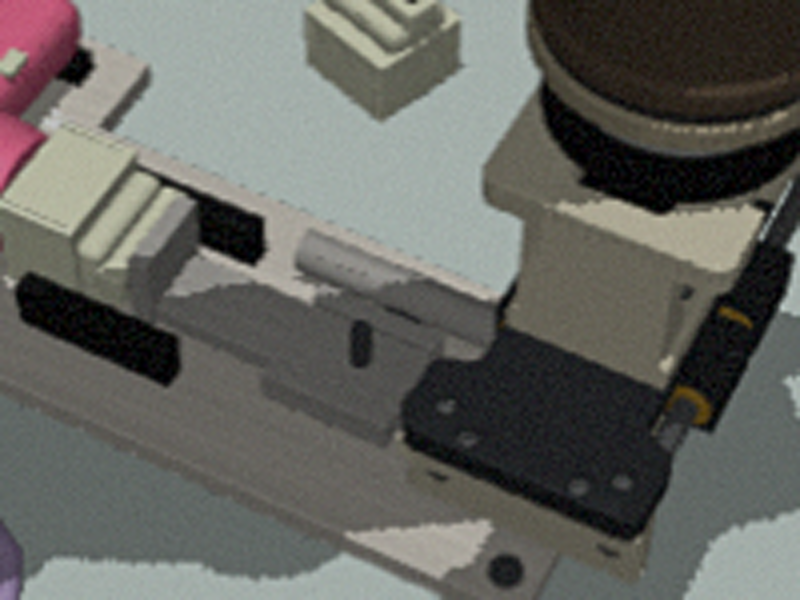

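View pics/top5.png

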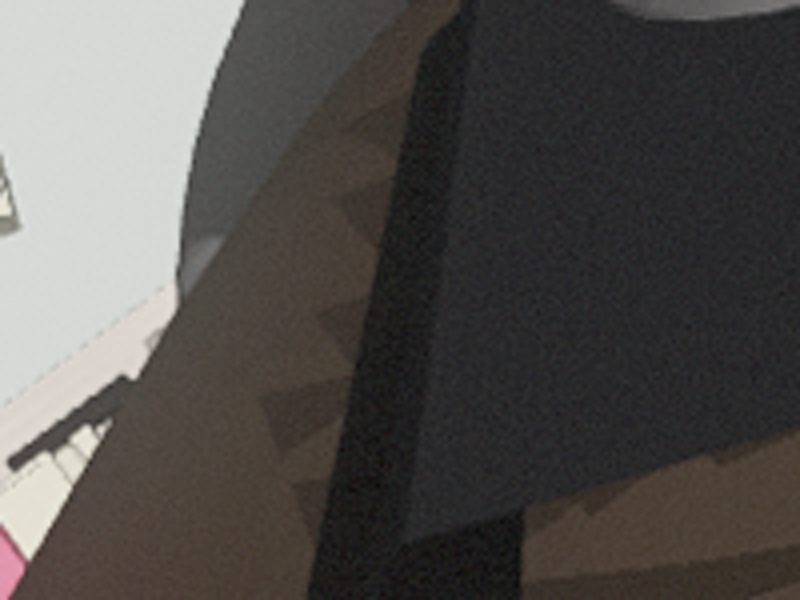

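```bash
cat > jf.py <<'E'
from h import *
ang=np.radians(116.4);u=np.array([np.cos(ang),np.sin(ang),0]);v=np.array([-u[1],u[0],0])
O=np.array([.534,-.0895,0])-.06*v+.15*u
def toj(P): return np.stack([(P-O)@u,(P-O)@v,P[...,2]],-1)
def noz(f):
    c=pickle.load(open(f,"rb"));J=toj(cloud(c));ok=c["depth"]>0
    b=c["color"].astype(int); 
    m=ok&(J[...,2]>.050)&(J[...,2]<.060)&(abs(J[...,1])<.026)&(J[...,0]>-.03)&(J[...,0]<.09)&(b[...,2]-b[...,1]<25)
    q=J[m];print(f,m.sum(),"sleeve top x",np.percentile(q[:,0],[1,50,99]).round(4),"z",q[:,2].mean().round(4))
E
python3 - <<'E'
from jf import *
for i in(1,2,3,5): noz(f"side{i}.pkl")
c=pickle.load(open("side5.pkl","rb"))
print(toj(ray(c,[[180+475/4,150+375/4],[180+361/4,150+325/4]],.042)))
E
```

```text
side1.pkl 829 sleeve top x [-0.0254  0.0163  0.0384] z 0.0555
side2.pkl 824 sleeve top x [-0.0051  0.0304  0.0528] z 0.0555
side3.pkl 800 sleeve top x [0.0138 0.0507 0.0727] z 0.0557
side5.pkl 814 sleeve top x [0.018  0.055  0.0793] z 0.0556
[[-0.10168959 -0.00593088  0.042     ]
 [-0.05740214 -0.00635366  0.042     ]]
```

The pin has travelled 44.3 mm (pixel about (361,325) in side5). The nozzle mouth is at jig x of about 79 mm, so its centre is near 64 mm and it is home. Next I back off.

>>> play_rows(
  series=[
    {"fingers": -1, "x": 0, "y": 0.3, "z": 0, "roll": 0},
    {"fingers": -1, "x": 0, "y": 0.4, "z": 0, "roll": 0},
    {"fingers": -1, "x": 0, "y": 0.4, "z": 0, "roll": 0},
    {"fingers": -1, "x": 0, "y": 0.4, "z": 0, "roll": 0},
    {"fingers": -1, "x": 0, "y": 0.4, "z": 0, "roll": 0},
    {"fingers": -1, "x": 0, "y": 0.4, "z": 0, "roll": 0},
    {"fingers": -1, "x": 0, "y": 0.4, "z": 0, "roll": 0},
    {"fingers": -1, "x": 0, "y": 0.4, "z": 0, "roll": 0},
  ],
)

```text
time_s: 9.4
tcp_pos: [0.6032, -0.088, 0.04]
eef_rot: [179.9, -0.0, 26.3]
force: [-0.4, -0.2, -0.4]
gripper_width: 0.0007
```

>>> play_rows(
  series=[
    {"fingers": -1, "x": 0, "y": 0.5, "z": 0, "roll": 0},
    {"fingers": -1, "x": 0, "y": 0.6, "z": 0, "roll": 0},
    {"fingers": -1, "x": 0, "y": 0.8, "z": 0, "roll": 0},
    {"fingers": -1, "x": 0, "y": 1, "z": 0, "roll": 0},
    {"fingers": -1, "x": 0, "y": 1, "z": 0, "roll": 0},
    {"fingers": -1, "x": 0, "y": 1, "z": 0, "roll": 0},
    {"fingers": -1, "x": 0, "y": 1, "z": 0, "roll": 0},
    {"fingers": -1, "x": 0, "y": 1, "z": 0, "roll": 0},
  ],
)

```text
time_s: 10.2
tcp_pos: [0.6335, -0.1487, 0.0397]
eef_rot: [180.0, -0.0, 26.4]
force: [-0.1, 0.8, 0.6]
gripper_width: 0.0006
```

```bash
python3 look.py 6; python3 -c "
from jf import *
noz('side6.pkl')"
```

```text
10.2 [ 0.6335 -0.1487  0.0397] [180.   -0.   26.4] [-0.1   0.75  0.64]
tool x,y to initial face -0.0017061178046223432 -0.058335531372828646
side6.pkl 839 sleeve top x [-0.0034  0.0547  0.0788] z 0.0554
```

View pics/side6.png

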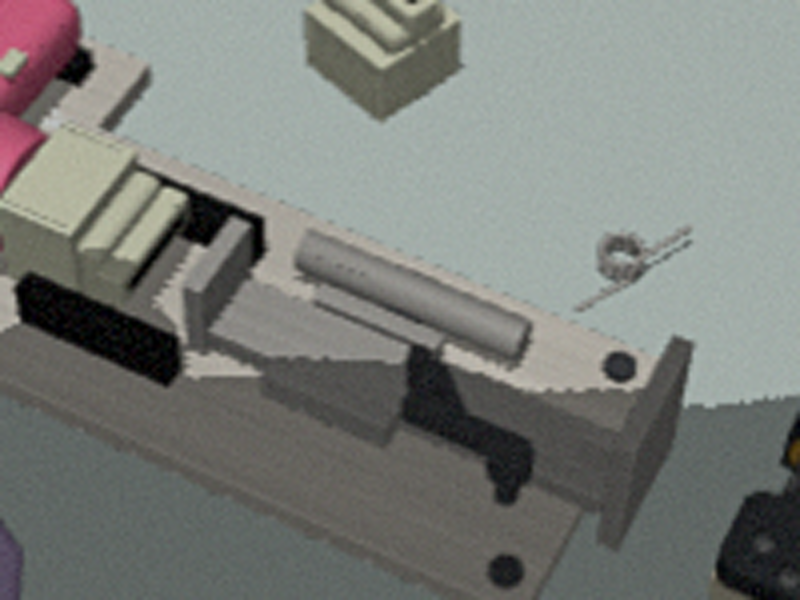

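View pics/top6.png

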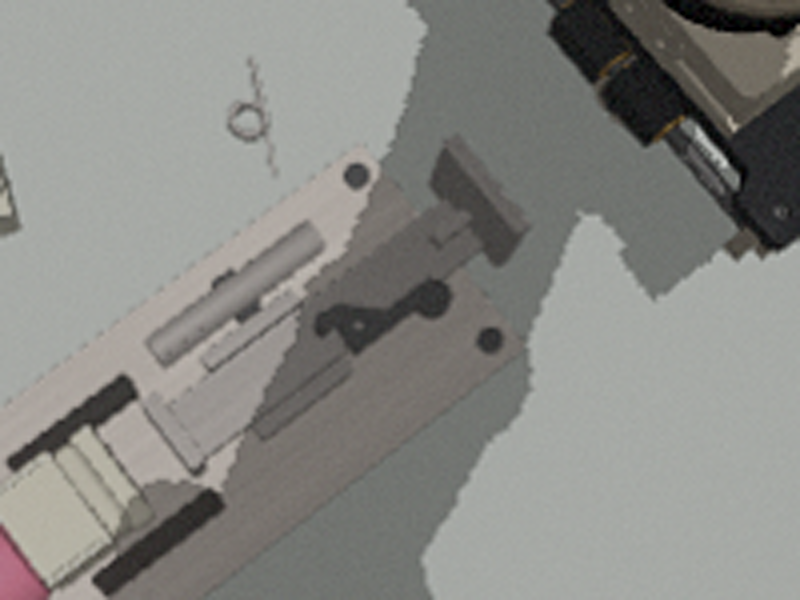

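Latched: in top6 the pin rests on the pawl's end at about (325,320), and the nozzle has stayed home. One settling call and a travel check come next, then I hand in.

>>> play_rows(
  series=[
    {"fingers": -1, "x": 0, "y": 0.5, "z": 0, "roll": 0},
    {"fingers": -1, "x": 0, "y": 0, "z": 0, "roll": 0},
    {"fingers": -1, "x": 0, "y": 0, "z": 0, "roll": 0},
    {"fingers": -1, "x": 0, "y": 0, "z": 0, "roll": 0},
    {"fingers": -1, "x": 0, "y": 0, "z": 0, "roll": 0},
    {"fingers": -1, "x": 0, "y": 0, "z": 0, "roll": 0},
    {"fingers": -1, "x": 0, "y": 0, "z": 0, "roll": 0},
    {"fingers": -1, "x": 0, "y": 0, "z": 0, "roll": 0},
  ],
)

```text
time_s: 11.1
tcp_pos: [0.6353, -0.1522, 0.0397]
eef_rot: [-180.0, -0.0, 26.4]
force: [0.0, 0.1, -0.2]
gripper_width: 0.0002
```

```bash
python3 look.py 7
python3 - <<'E'
from jf import *
noz('side7.pkl')
def plate(f):
    c=pickle.load(open(f,"rb"));J=toj(cloud(c));m=(c["depth"]>0)&(abs(J[...,2]-.073)<.006)&(abs(J[...,1])<.03)&(J[...,0]>-.21)&(J[...,0]<-.12)
    return np.median(J[m][:,0])
for n in("top","side"): print(n,"travel",plate(n+"7.pkl")-plate(n+"1.pkl"))
for n in("top","side"):
    a,b=[pickle.load(open(f"{n}{i}.pkl","rb"))["color"] for i in(6,7)]
    print("changed px",(cv2.absdiff(a,b).max(2)>60).sum())
E
```

```text
11.1 [ 0.6353 -0.1522  0.0397] [-180.     -0.     26.41] [ 0.01  0.13 -0.25]
tool x,y to initial face -0.0017818140656254051 -0.06229846138977738
side7.pkl 837 sleeve top x [-0.0034  0.0549  0.0797] z 0.0555
top travel 0.021055450862212943
side travel 0.021656763652918992
changed px 3127
changed px 1049
```

```bash
python3 -c "
from cell import env
print(env.hand_in())"
```

```text
the job is handed in; nothing more can be done
None
```

I pushed the slide in to its stop with the closed fingertips, backed off so that it latched at mid position, and handed the job in at about 11 s. No verdict came back.

- **Pushed in:** the stop pin travelled about 44.3 mm. Pushing harder, from about 15 N to 29 N along the axis, gave no more movement, so the slide was against its stop.
- **Nozzle:** its centre is at jig x of about 64 mm and stayed there after the back-off. It lies at its normal height and the fingers never came near it.
- **Latch:** the slide's travel measured 21.1 mm in the top camera and 21.7 mm in the side camera. The pin sits against the pawl's end, the fingers are about 7 cm clear of the plate, and the wrist force is near zero.
- **Bystanders:** the spare nozzle and torsion spring look unmoved in the pictures, judged by eye. The mirror frame was mostly outside my later close-ups, so I did not re-check it, though the fingers never went near it.
- **Not conclusive:** a count of changed pixels between my last two pairs of pictures came out well above zero. I put it down to the arm's own 5 mm move and its shadow, but did not break it down further.

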